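# Open the child-proof bottle of mould remover

## Robot

A 6-joint arm with a two-finger parallel gripper is mounted at the origin on the work surface. World frame = base frame: x ahead of the robot, y to its left, z up, the work surface at z = 0. Lengths are in mm, angles in degrees, forces in N, time in s.
With the tool pointing down it reaches from about 325 to 925 mm from the base axis. Payload 3.1 kg.
Tool frame: the origin (TCP) lies on the centre line of the jaws, within the pads' length; the fingertips stand 17 mm ahead of it and the grasp point (between the pads) lies 2 mm behind it; z points along the fingers, y is the line along which they close (so a half turn about z gives the same grasp; the last joint's range is limited). The gripper opens to 85 mm and grips with 20 to 120 N. Pads are 22 mm wide; open, the fingers measure 114 mm over their backs; the gripper's body (76 mm by 85 mm) begins 54 mm behind the grasp point. The pads swing forward as they close: fully open they stand 13 mm farther back than shut.
Start: joints at [-74.439, 12.427, 92.441, -0, 75.132, -6.429], TCP at [234.051, -579.534, 248.3] pointing down, gripper open.
Joint ranges: [-157.48, 157.48], [-44.54, 120.13], [17.64, 146.25], [-64.5, 244.5], [7.68, 150.69], [-147.95, 147.95]. Speed limits (degrees/s): [159.86, 159.86, 180, 180, 180, 180].

## Interface

Orientations are given as [roll, pitch, yaw] about the fixed x, y, z axes, in that order (R = Rz(yaw) Ry(pitch) Rx(roll)).
In Python, from rig import ctrl, eyes, workorder, spotter gives the robot as it stands. The module is installed in compiled form; this text tells all that it offers.
- The arm moves only by the tool apply_moves, never from a script. Its argument "rows" is text: rows parted by semicolons, each of 5 numbers parted by spaces: the closure in counts, from 0 (fully open) to 255 (shut), then the shift along the tool's x, y, z in cm, then the turn about the tool's z in degrees. In form: jaw dx dy dz turn; .... A call has 1 to 20 rows; each row is the pose to reach, as a shift and turn from the pose commanded when the call began, along the tool's axes at that moment; what a row does not reach only later rows make up. A row lasts 1/10 s, in which the tool goes at most 50 mm and 8.59 degrees, less where a joint would pass 70% of its speed; a pose out of reach is approached as far as the arm can. A call with a gripper value outside its range is refused whole. The fingers move at their own pace and stop on an object; the grip force is fixed at half the most. Time passes only in rows, so rows that repeat a pose let the fingers close. It gives the time, the measured TCP pose, the force, the opening and the grip force at its end, in the units of the state.
- ctrl.get_state(): the state, without advancing time (a new reading comes with each control period).
- eyes.get_image(name): name is "scene" or "top"; returns the picture (384x512x3 uint8, red, green, blue); there is no depth.
- eyes.camera_model(name): a dict with "fx", "fy", "cx", "cy" (pixels), "position" and "orientation" of the camera in the world. Camera axes: x right, y up, looking along -z (the intrinsics and any distortion apply to the point x, -y, -z); pixel columns grow to the right and rows downward; lengths in mm; the calibration is good to about 2 mm. A picture is of the moment at which its call begins. camera_model takes no time and is no camera call.
- workorder.close_job(): hands the job in; it is judged then, once.
Trained networks look in the newest picture that a camera, given by its name, has taken for a name from the list of things; names that differ only in an ending like _2 or _b are one class to them, and where a whole thing is asked for, a point or a joint stands for the part that bears it (a point fixed in the world has none). Each returns a list of dicts, best first, with "confidence" (0 to 1); they miss things now and then, are a little off and sometimes report something else, mostly with a low value. They report only what shows in the picture. A call takes as long as a camera call. They do not tell look-alikes from the thing itself.
- spotter.recognise(camera, name): "xy" ([column, row] in pixels, amid what is visible of it).
- spotter.cut_out(camera, name): "mask" (384x512 bool, what is visible of it) and "xy" ([column, row] in pixels, amid what is visible of it).
The state is a dict: "t": time; "joint_positions": joint angles; "joint_vel": joint speeds; "joint_efforts": joint torques, N m; "tcp_pos": TCP position; "eef_rot": TCP orientation; "ft_force": force on the tool from outside, world axes, zero at the start; "ft_torque": the same for the moment, N m; "width": finger opening in mm; "grasp_force": force on a finger pad.
Only numpy, scipy, OpenCV 4.12 (cv2) and the standard library are available. Lean on these libraries where they do the work, as an engineer would, in place of code of your own. Each camera call takes 0.05 s, during which the arm holds its last target. There are 200 camera calls.

## Task

Open the white bottle of mould remover standing on the kitchen table: press its red child-proof cap down, twist it anticlockwise while it is held down until it comes free, then lift it off. Finish still holding the cap upright in the gripper, about ten centimetres straight above the open mouth so that any drips fall back in. The bottle stays standing on the table about where it was, and the soap bottle, the mug and the brush are left alone.

Things in the scene. Friction and masses are not known exactly. Their poses are not given: they have to be found in the camera images.
- cap_center (a point): centre (half-way up) of the red ribbed cap with white arrows on top: 48 mm diameter, 30 mm high, 32 g; z up its axis, x along the bottle's x at the start. Closed, its underside is 150 mm and its top 180 mm above the table. Grip it by its sides from above, at any yaw; at least 14 mm of height is free below its edge for fingertips. Pushed down 3.5 to 5.5 mm and kept down, it turns
- cap: the same red cap; origin at the centre of its underside, 15 mm below cap_center. Pushed down, it turns anticlockwise seen from above: from 0.65 rad on it is free and lifts straight off (best 1.05 rad; stops at 1.4). Not pushed down it is locked and the bottle turns along; clockwise is blocked
- liner (a joint): sprung disc inside the cap, on the neck's rim (not visible): 0 with the cap at rest, -0.003 m when the cap is pushed down just enough to unlock, -0.0055 m at the hard stop; rises to 0.001 when the cap is off. The spring pushes the cap up with 5 N at rest, 12.5 N at 3 mm, 19 N at 5.5 mm
- bottle: loose, full, round white plastic bottle with blue label, 0.4 to 0.7 kg, upright on the table; origin at the centre of its underside, z up. 72 mm across up to 116 mm, then a sloping shoulder to a 29 mm neck at 138 mm. Nothing holds it: friction on the table keeps it from turning while the cap is pressed down and turned
- bottle_mouth (a point): centre of the bottle's mouth, at the rim of its neck, 167.5 mm above the table; 2.5 mm above cap_center while the cap is closed
- soap_mid (a point): loose green washing-up soap bottle with a yellow label and white spout, 62 mm across and 195 mm high, not to be disturbed; point half-way up on its axis
- mug_mid (a point): loose blue mug, 80 mm across and 92 mm high, with a handle, not to be disturbed; point half-way up on its axis
- brush_mid (a point): loose wooden scrubbing brush lying bristles down, 150 x 52 x 36 mm, not to be disturbed; point at its centre
Mind the look-alikes: they are no part of the job. There is more than one size of the cap; the job needs the largest.

How it is judged (in metres and radians):
On the way, in this order (a step that is already met when the one before it is completed fails the run):
1. the gripper presses the cap down against its spring, out of its lock (z of cap_center in the frame of bottle below 0.1626 m and contact force between the fingers and cap above 0.5 N), for 0.1 s.
2. the cap, still on the neck, is turned past the lugs (angle between the x axis of cap_center and the x axis of bottle, either way round above 0.55 rad and z of cap_center in the frame of bottle below 0.17 m), for 0.05 s.
At the end, for the whole second after the job is handed in: the fingers hold the cap still and upright (within 0.3 rad), its centre 60 to 160 mm above the bottle's mouth and within 30 mm of the bottle's axis, not touching the bottle; the bottle stands upright at rest on the table within 40 mm of where it was (contact force between the fingers and cap above 0.5 N and contact force between cap and bottle below 0.05 N and z of cap_center in the frame of bottle_mouth between 0.06 and 0.16 m and horizontal distance between cap_center and bottle_mouth below 0.03 m and angle between cap_center's own z axis and vertical below 0.3 rad and linear speed of cap below 0.03 m/s and angle between bottle's own z axis and vertical below 0.05 rad and height (world z) of bottle below 0.004 m and linear speed of bottle below 0.02 m/s and distance of bottle from where it was at the start of the episode below 0.04 m); the arm keeps its last pose, push and grip.
It fails at once if the bottle is tipped (more than 0.3 rad) or lifted off the table (more than 12 mm) (angle between bottle's own z axis and vertical above 0.3 rad or height (world z) of bottle above 0.012 m).
It fails at once if the soap bottle, the mug or the brush is moved more than 20 mm (distance of any of soap_mid, mug_mid, brush_mid from where it was at the start of the episode above 0.02 m).
It also fails if it takes over 35 s, if anything falls off the work surface, if the arm or the gripper's body presses on something with over 40 N, if the wrist force passes 120 N, or if a joint passes its speed limit or range.

## Working session

There is one attempt and no reset: what is moved stays moved. The work goes in short steps, Python scripts to look and compute and a tool call to move; the robot and the scene stay as the last step left them, time stands still between calls to the robot, and variables do not carry over. Pictures are saved under pics/ and viewed, at most 10 in all, crops included, and the job is handed in when it is done.

Besides the shell and the picture viewer there is one more tool, called after "Request:" as name(argument=value, ...) on one line, values as JSON. apply_moves: Moves the arm, as the interface text tells. Its arguments: {"type":"object","properties":{"rows":{"type":"string"}},"required":["rows"]}

```bash
mkdir -p pics; python3 - <<'E'
from rig import ctrl, eyes, workorder, spotter
import cv2, numpy as np
s=ctrl.get_state()
print(s['t'],s['tcp_pos'],s['eef_rot'],s['width'],s['ft_force'])
ims=[]
for c in ('scene','top'):
    im=eyes.get_image(c); cv2.imwrite(f'pics/{c}0.png',im[...,::-1]); print(c,eyes.camera_model(c))
    for n in ('cap','bottle','soap_mid','mug_mid','brush_mid'):
        print(n,[(np.round(d['xy']),round(d['confidence'],2)) for d in spotter.recognise(c,n)])
E
```

```text
0.0 [ 233.8553864  -578.76387946  246.97761005] [-1.79864766e+02 -1.77442301e-02  2.19894555e+01] 85.30721737072439 [-0.05951529 -0.05180749  0.30725512]
scene {'fx': 441.92954386235255, 'fy': 441.92954386235255, 'cx': 259.35572942740464, 'cy': 193.2363100922873, 'position': array([869.69403115, 429.65819205, 800.96167692]), 'orientation': array([ 35.7524094 ,  -0.56401626, 140.88557086])}
cap [(array([372., 226.]), 0.98), (array([334., 224.]), 0.73)]
bottle [(array([364., 257.]), 0.78)]
soap_mid [(array([266., 200.]), 0.95), (array([360., 256.]), 0.18)]
mug_mid [(array([200., 124.]), 0.78), (array([268., 200.]), 0.44)]
brush_mid [(array([154., 200.]), 0.7)]
top {'fx': 464.2624768422228, 'fy': 464.2624768422228, 'cx': 254.24401302685484, 'cy': 193.7944774198684, 'position': array([ 343.08440941,   26.98548482, 1176.70083148]), 'orientation': array([ 10.28562049,  -0.42571842, -89.63136476])}
cap [(array([152., 270.]), 0.73), (array([199., 239.]), 0.67), (array([146., 222.]), 0.66)]
bottle [(array([160., 231.]), 0.64)]
soap_mid [(array([242., 198.]), 0.85)]
mug_mid [(array([356., 211.]), 0.66)]
brush_mid [(array([316., 132.]), 0.72)]
```

```bash
python3 - <<'E'
import cv2, numpy as np
a=cv2.imread('pics/scene0.png');b=cv2.imread('pics/top0.png')
cv2.imwrite('pics/scene_c.png',cv2.resize(a[150:350,280:480],None,fx=3,fy=3,interpolation=2))
cv2.imwrite('pics/top_c.png',cv2.resize(b[160:310,100:300],None,fx=4,fy=4,interpolation=2))
E
```

```text
(no output)
```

View pics/scene0.png

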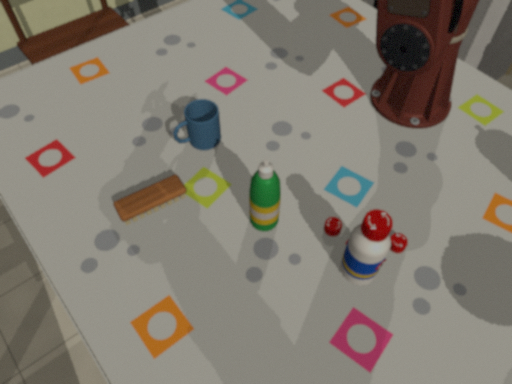

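View pics/top_c.png

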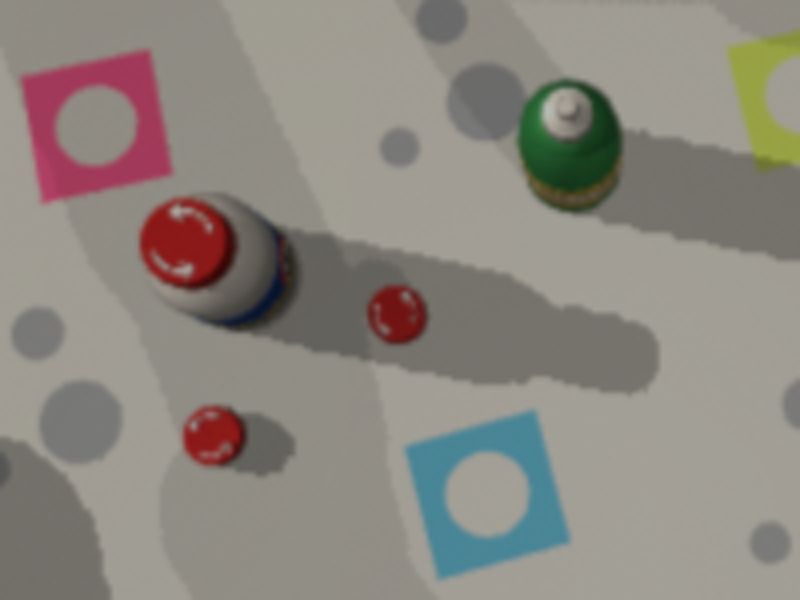

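The scene view shows the white bottle with the large red cap at about (377,224), green soap at (265,198), the blue mug at (202,124) and the brush at (150,198).

There are three red caps in the top view: (146.5,220.5), (199,239) and (153,269). The first is about 23 px wide and sits on the white bottle. The other two are about 15 px wide and lie on the table. The one at (146.5,220.5) is therefore the target, and the enlarged top crop confirms it. Next I'll locate it by matching the silhouette of the cap cylinder in both cameras.

```bash
cat > h.py <<'E'
import cv2, numpy as np
from scipy.spatial.transform import Rotation as R
from scipy.optimize import least_squares
from rig import ctrl, eyes, spotter
def proj(c,P):
    m=eyes.camera_model(c)
    p=(np.atleast_2d(P)-m['position'])@R.from_euler('xyz',m['orientation'],degrees=True).as_matrix()
    return np.c_[m['cx']-m['fx']*p[:,0]/p[:,2], m['cy']+m['fy']*p[:,1]/p[:,2]]
def cyl(x,y,z0,z1,r):
    t=np.linspace(0,2*np.pi,60)
    return np.vstack([np.c_[x+r*np.cos(t),y+r*np.sin(t),0*t+z] for z in (z0,z1)])
def hullc(c,*a):
    M=cv2.moments(cv2.convexHull(proj(c,cyl(*a)).astype(np.float32)))
    return np.array([M['m10'],M['m01']])/M['m00'],M['m00']
def redblob(im,near):
    h=cv2.cvtColor(im,cv2.COLOR_RGB2HSV)
    m=(((h[...,0]<8)|(h[...,0]>174))&(h[...,1]>150)&(h[...,2]>60)).astype(np.uint8)
    m=cv2.morphologyEx(m,cv2.MORPH_CLOSE,np.ones((7,7)))
    n,l,st,ce=cv2.connectedComponentsWithStats(m)
    k=1+np.argmin(np.linalg.norm(ce[1:]-near,axis=1))
    return ce[k],st[k]
E
python3 - <<'E'
from h import *
obs={c:redblob(cv2.imread(f'pics/{c}0.png')[...,::-1].copy(),n) for c,n in (('scene',(377,224)),('top',(147,221)))}
print(obs)
for cs in (['scene'],['top'],['scene','top']):
    f=lambda v:np.r_[tuple(hullc(c,v[0],v[1],150,180,24)[0]-obs[c][0] for c in cs)]
    r=least_squares(f,[400,-250]); print(cs,r.x,r.fun,[hullc(c,*r.x,150,180,24)[1] for c in cs])
# others
for n,px,z in (('soap',(242,198),97),('mug',(356,211),46),('brush',(316,132),18),('capA',(199,239),10),('capB',(153,269),10)):
    print(n,least_squares(lambda v:(proj('top',[v[0],v[1],z])[0]-px),[400,-100]).x)
E
```

```text
{'scene': (array([381.41214058, 229.58253461]), array([362, 210,  45,  42, 939], dtype=int32)), 'top': (array([146.07832898, 220.42558747]), array([135, 210,  24,  22, 383], dtype=int32))}
['scene'] [463.71112093 264.74785453] [ 5.07229316e-06 -7.41846407e-07] [850.7402311302722]
['top'] [465.52858967 256.49431351] [ 4.87518719e-08 -2.53354330e-07] [453.1989058422623]
['scene', 'top'] [463.96243928 261.0163743 ] [-1.77573717 -1.40610977 -2.10630281  0.69894185] [846.1003481925, 454.61134016967844]
soap [528.76350408  49.04646532]
mug [ 507.21466891 -230.98061917]
brush [ 718.08045908 -139.91367246]
capA [438.58144159 157.46581929]
capB [363.57231876 269.26529041]
```

```bash
python3 - <<'E'
from h import *
im=cv2.imread('pics/scene0.png')[...,::-1].copy(); im[:,391:]=0; im[240:]=0
s=redblob(im,(377,224)); print(s)
im=cv2.imread('pics/top0.png')[...,::-1].copy()
t=redblob(im,(147,221))
obs={'scene':s[0],'top':t[0]}
for cs in (['scene'],['top'],['scene','top']):
    f=lambda v:np.r_[tuple(hullc(c,v[0],v[1],150,180,24)[0]-obs[c] for c in cs)]
    r=least_squares(f,[460,250]); print(cs,r.x,r.fun,[hullc(c,*r.x,150,180,24)[1] for c in cs])
    for c in ('scene','top'): p=proj(c,cyl(*r.x,150,180,24)); print(c,p.min(0),p.max(0))
x,y=r.x
im=cv2.imread('pics/scene0.png'); 
def draw(c,a):
    im=cv2.imread(f'pics/{c}0.png'); im=cv2.resize(im,None,fx=4,fy=4,interpolation=2)
    for z0,z1,rr in((150,180,24),(0,116,36)):
        h=cv2.convexHull(proj(c,cyl(x,y,z0,z1,rr)).astype(np.float32)); cv2.polylines(im,[np.int32(h*4+1.5)],True,(0,255,0),1)
    return im[a[1]*4:a[1]*4+400,a[0]*4:a[0]*4+400]
cv2.imwrite('pics/fit.png',np.hstack([draw('scene',(325,195)),draw('top',(115,190))]))
E
```

```text
(array([375.9869186 , 225.20203488]), array([362, 210,  29,  30, 688], dtype=int32))
['scene'] [464.35412563 253.18864891] [ 2.16541719e-06 -4.01285888e-07] [836.5873940545134]
scene [359.81376455 208.48741457] [392.44176024 242.04456636]
top [135.09438149 209.17349398] [160.07640635 232.63884754]
['top'] [465.5285871  256.49431473] [-8.29609519e-08 -4.10097130e-08] [453.19888957508374]
scene [360.75113846 210.11770255] [393.50281034 243.76972319]
top [133.58711213 208.62530842] [158.60879431 232.09752605]
['scene', 'top'] [464.83753891 254.6283635 ] [0.44625486 0.72106079 0.8391279  0.32016911] [838.6742400203366, 452.76388886314817]
scene [360.23270563 209.18777451] [392.91444538 242.78566093]
top [134.43716661 208.94756116] [159.43660903 232.41575752]
```

View pics/fit.png

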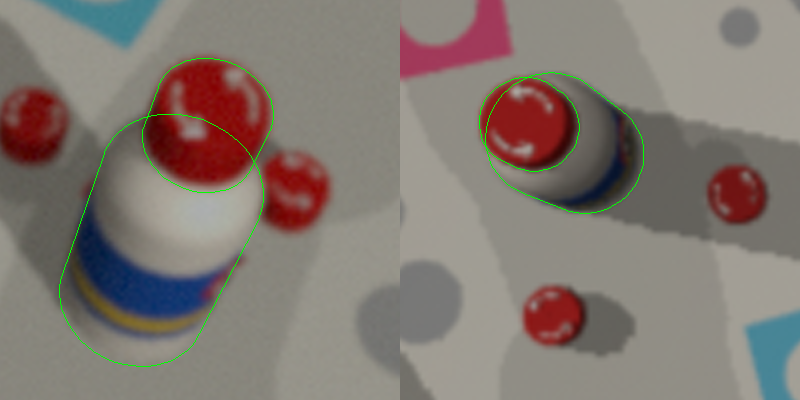

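The cap fits at about (465, 255) mm, with both views agreeing to within about 3 mm. That is within reach, and the sizes match. I'll move above it, keeping the height at 248 mm.

Request:
apply_moves(rows="0 0.91 -1.19 0 0;0 2.74 -3.57 0 0;0 5.47 -7.14 0 0;0 8.51 -11.11 0 0;0 11.56 -15.08 0 0;0 14.6 -19.05 0 0;0 17.64 -23.02 0 0;0 20.68 -26.99 0 0;0 23.72 -30.96 0 0;0 26.76 -34.93 0 0;0 29.8 -38.9 0 0;0 32.84 -42.87 0 0;0 35.88 -46.83 0 0;0 38.92 -50.8 0 0;0 41.97 -54.77 0 0;0 45.01 -58.74 0 0;0 48.05 -62.71 0 0;0 50.48 -65.89 0 0;0 52 -67.87 0 0;0 52.66 -68.73 0 0")

```text
t: 2.6
tcp_pos: [464.2, 257.3, 248.3]
eef_rot: [-180.0, 0.0, 22.2]
ft_force: [-0.1, -0.8, 0.6]
width: 85.5
grasp_force: 0.0
```

```bash
python3 - <<'E'
from h import *
s=ctrl.get_state(); print(s['tcp_pos'],s['eef_rot'],s['joint_positions'])
a=eyes.get_image('scene');b=eyes.get_image('top')
x=cv2.resize(a[130:280,310:450],None,fx=4,fy=4,interpolation=2)[:560,:400*2]
y=cv2.resize(b[150:300,90:190],None,fx=4,fy=4,interpolation=2)[:560,:240]
cv2.imwrite('pics/above.png',np.hstack([x[:,:560],y])[...,::-1])
p=s['tcp_pos']; print(proj('scene',p),proj('top',p))
E
```

```text
[464.24353949 257.33580155 248.28202791] [-1.79969249e+02  3.31702886e-03  2.21706313e+01] [2.14052531e+01 8.97166598e-01 1.05137918e+02 3.19461694e-02
 7.39686448e+01 8.92257994e+01]
[[390.04591495 198.45291412]] [[136.66947472 216.06904354]]
```

View pics/above.png

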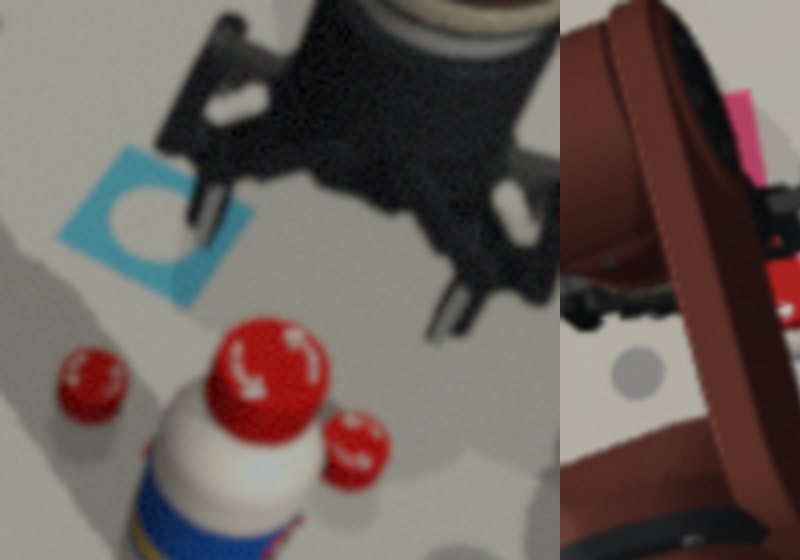

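The scene crop shows the jaws straddling the cap line (fingertips at about (361,191) and (418,215)) with the cap at (377,224) midway below. I'll shift about 2 mm along tool y and descend.

Request:
apply_moves(rows="0 0 0.1 1 0;0 0 0.2 3.5 0;0 0 0.2 6 0;0 0 0.2 8 0;0 0 0.2 8.6 0;0 0 0.2 8.6 0;0 0 0.2 8.6 0")

```text
t: 3.4
tcp_pos: [466.3, 252.6, 163.2]
eef_rot: [180.0, -0.1, 21.9]
ft_force: [-0.3, -0.4, 0.4]
width: 85.5
grasp_force: 0.0
```

```bash
python3 - <<'E'
from h import *
s=ctrl.get_state(); print(s['tcp_pos'],s['eef_rot'],s['ft_force'])
a=eyes.get_image('scene')
cv2.imwrite('pics/down.png',cv2.resize(a[150:300,300:450],None,fx=4,fy=4,interpolation=2)[...,::-1])
E
```

```text
[466.31983546 252.59189204 163.16963487] [ 1.79992358e+02 -7.69447446e-02  2.19270862e+01] [-0.30932747 -0.43627052  0.4119366 ]
```

View pics/down.png

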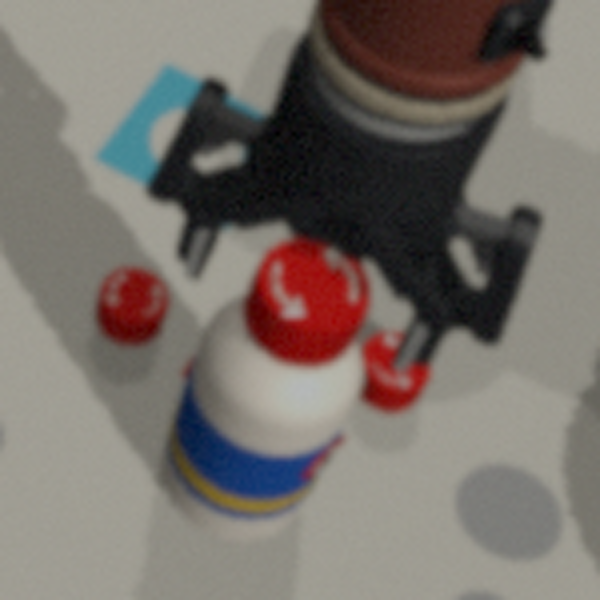

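The crop shows the jaws straddling the cap at the right height. The tip midpoint, near pixel (375.5,229.5), is centred on the cap along the closing line. I'll close the jaws.

Request:
apply_moves(rows="100 0 0 0 0;255 0 0 0 0;255 0 0 0 0;255 0 0 0 0;255 0 0 0 0;255 0 0 0 0;255 0 0 0 0;255 0 0 0 0")

```text
t: 4.25
tcp_pos: [466.2, 253.7, 163.1]
eef_rot: [-180.0, -0.1, 22.0]
ft_force: [-1.3, 1.0, 5.6]
width: 47.2
grasp_force: 61.3
```

Request:
apply_moves(rows="255 0 0 0.1 0;255 0 0 0.2 0;255 0 0 0.3 0;255 0 0 0.35 0;255 0 0 0.35 0;255 0 0 0.35 0")

```text
t: 4.85
tcp_pos: [466.7, 253.8, 161.0]
eef_rot: [-180.0, -0.1, 22.0]
ft_force: [-3.1, 0.8, 10.6]
width: 47.0
grasp_force: 61.8
```

Request:
apply_moves(rows="255 0 0 0.1 0;255 0 0 0.2 0;255 0 0 0.3 0;255 0 0 0.35 0;255 0 0 0.35 0;255 0 0 0.35 0")

```text
t: 5.45
tcp_pos: [467.3, 254.0, 158.9]
eef_rot: [-180.0, -0.2, 22.0]
ft_force: [-4.6, 1.3, 16.5]
width: 47.2
grasp_force: 62.3
```

Vertical force is 16.5 N, which puts the cap about 4.5 mm down. Side force is creeping up in x, so I'll relax it by about 1.5 mm before twisting.

Request:
apply_moves(rows="255 -0.07 -0.03 0 0;255 -0.14 -0.06 0 0;255 -0.14 -0.06 0.02 0")

```text
t: 5.75
tcp_pos: [466.2, 254.1, 158.9]
eef_rot: [-180.0, -0.3, 22.0]
ft_force: [-3.3, 0.3, 15.8]
width: 47.1
grasp_force: 62.3
```

Request:
apply_moves(rows="255 -0.09 -0.04 0.03 0;255 -0.18 -0.08 0.06 0;255 -0.18 -0.08 0.06 -3;255 -0.18 -0.08 0.06 -7;255 -0.18 -0.08 0.06 -12;255 -0.18 -0.08 0.06 -17;255 -0.18 -0.08 0.06 -20;255 -0.18 -0.08 0.06 -20")

```text
t: 6.55
tcp_pos: [466.0, 254.4, 159.1]
eef_rot: [179.8, -0.5, 42.1]
ft_force: [-0.7, 0.9, 16.1]
width: 47.1
grasp_force: 62.4
```

```bash
python3 - <<'E'
from h import *
s=ctrl.get_state(); print(s['tcp_pos'],s['eef_rot'],s['ft_force'],s['ft_torque'])
a=eyes.get_image('scene')
cv2.imwrite('pics/tw.png',cv2.resize(a[150:300,300:450],None,fx=4,fy=4,interpolation=2)[...,::-1])
E
```

```text
[466.04556575 254.38024179 159.06169255] [179.77966407  -0.47842893  42.05167214] [-0.68781899  0.91602535 16.12994431] [0.03615889 0.20382721 0.09930436]
```

View pics/tw.png

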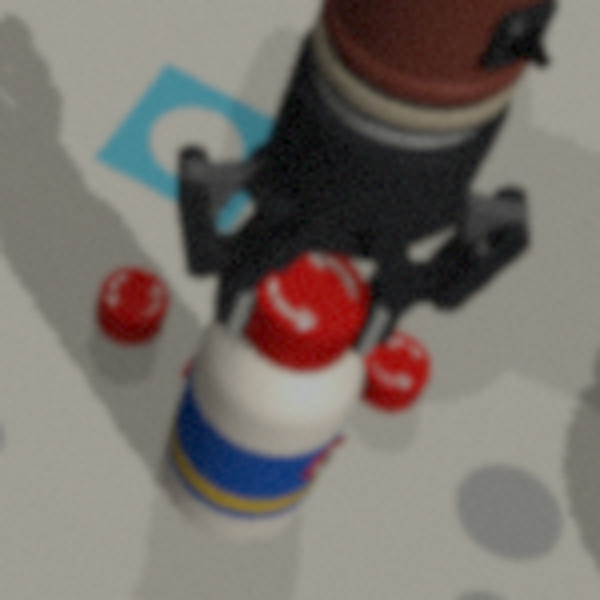

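The crop shows the cap arrows rotated about 20°, while the blue label and its red mark (about pixel (379,267)) have not moved. So the cap is unlocked and turning on the neck, and I'll continue to about 60° in total.

Request:
apply_moves(rows="255 0 0 0 -4;255 0 0 0 -9;255 0 0 0 -14;255 0 0 0 -19;255 0 0 0 -24;255 0 0 0 -29;255 0 0 0 -34;255 0 0 0 -38;255 0 0 0 -41;255 0 0 0 -41;255 0 0 0 -41")

```text
t: 7.7
tcp_pos: [466.0, 254.4, 159.1]
eef_rot: [179.5, -0.2, 83.0]
ft_force: [-1.3, 0.1, 15.2]
width: 47.2
grasp_force: 62.4
```

```bash
python3 - <<'E'
from h import *
s=ctrl.get_state(); print(s['tcp_pos'],s['eef_rot'],s['ft_force'],s['ft_torque'])
a=eyes.get_image('scene')
cv2.imwrite('pics/tw2.png',cv2.resize(a[150:300,300:450],None,fx=4,fy=4,interpolation=2)[...,::-1])
E
```

```text
[466.01849759 254.4390507  159.0825614 ] [179.52350813  -0.2225831   83.00532789] [-1.34193353  0.05875967 15.24360437] [0.04899819 0.19236402 0.04579804]
```

View pics/tw2.png

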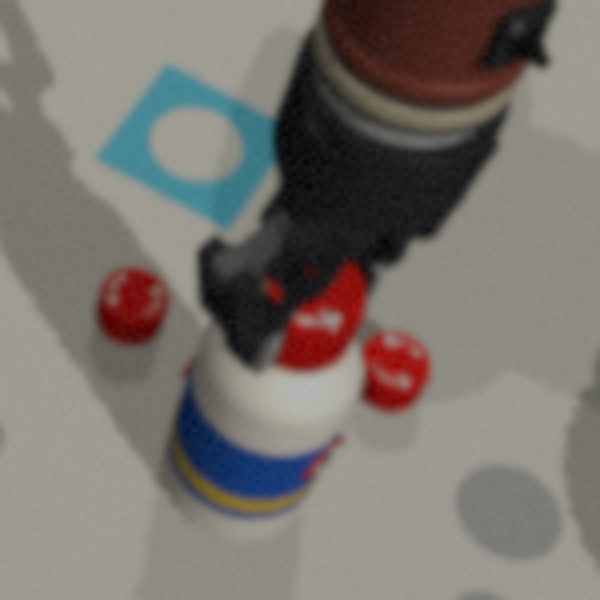

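The bottle hasn't turned (same label mark) and the cap is about 61° round. I'll start a slow lift and watch the force.

Request:
apply_moves(rows="255 0 0 -0.2 0;255 0 0 -0.4 0;255 0 0 -0.6 0;255 0 0 -0.8 0;255 0 0 -1.0 0;255 0 0 -1.2 0;255 0 0 -1.4 0;255 0 0 -1.4 0")

```text
t: 8.55
tcp_pos: [461.5, 252.9, 167.6]
eef_rot: [-179.9, 0.1, 83.0]
ft_force: [0.8, 0.1, -0.2]
width: 46.8
grasp_force: 61.8
```

The force is about zero, so the cap is free. I'll recentre 4 mm in x and lift straight up to about 10 cm above the mouth.

Request:
apply_moves(rows="255 0 0.2 -0.1 0;255 0 0.4 -0.3 0;255 0 0.4 -0.7 0;255 0 0.4 -1.2 0;255 0 0.4 -1.8 0;255 0 0.4 -2.6 0;255 0 0.4 -3.6 0;255 0 0.4 -4.6 0;255 0 0.4 -5.6 0;255 0 0.4 -6.6 0;255 0 0.4 -7.6 0;255 0 0.4 -8.6 0;255 0 0.4 -9.3 0;255 0 0.4 -9.7 0;255 0 0.4 -9.8 0;255 0 0.4 -9.8 0;255 0 0.4 -9.8 0;255 0 0.4 -9.8 0")

```text
t: 10.35
tcp_pos: [465.9, 252.6, 265.9]
eef_rot: [-179.9, 0.0, 83.0]
ft_force: [0.3, 0.0, 0.2]
width: 47.1
grasp_force: 61.8
```

```bash
python3 - <<'E'
from h import *
s=ctrl.get_state(); print(s['t'],s['tcp_pos'],s['eef_rot'],s['ft_force'],s['width'],s['grasp_force'],s['joint_vel'])
a=eyes.get_image('scene')
cv2.imwrite('pics/up.png',cv2.resize(a[120:300,300:450],None,fx=3.3,fy=3.3,interpolation=2)[...,::-1])
E
```

```text
10.35 [465.89348035 252.56627528 265.8587058 ] [-1.79939534e+02  3.05658670e-02  8.29882138e+01] [0.25124713 0.02143865 0.20971538] 47.055574925724216 61.780494656413794 [-0.10811238 -0.05051088 -0.11304598 -0.04475605 -0.07035044 -0.06774522]
```

View pics/up.png

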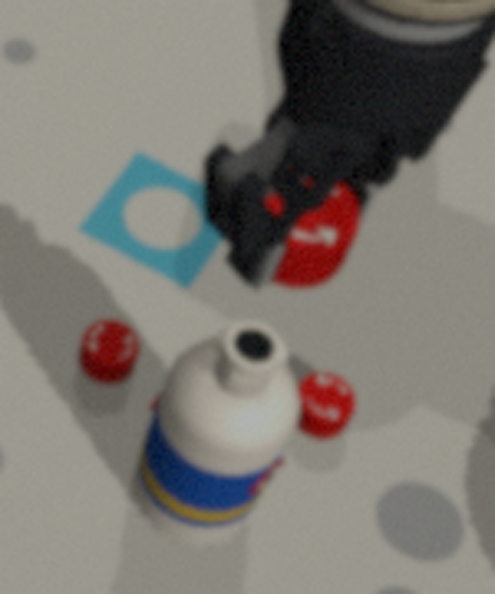

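The crop shows the cap held upright at about pixel (396,192), directly over the open mouth at about (376,225). The bottle is standing in place, and its label mark is unchanged. I'm handing the job in.

```bash
python3 -c "
from rig import workorder
print(workorder.close_job())"
```

```text
the job is handed in; nothing more can be done
None
```

The red cap was pressed down, twisted about 61° anticlockwise and lifted off; the gripper holds it upright about 10 cm above the open mouth with the bottle still standing in place, and the job is handed in (it returned no verdict).

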